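Take the hot lid off the hardening pot with the lid lifter

TASK

The hardening pot's lid is hot: take the lifter from its blue holder, feel its hook gently in under the lid's loop without shoving or tipping the lid, lift the lid off balanced on the hook and set it down gently, plug down, fully seated in the terracotta cooling ring. Then unhook the lifter and put it back in its holder as it was. The gripper itself must not touch the lid, loop or pot, and everything else stays where it is.

Things in the scene. Friction and masses are not known exactly. Their poses are not given: they have to be found in the camera images.
- pot: grey round pot fixed to the desk, 140 mm across and 75 mm tall, with a round mouth 91 mm across in its flat top; a small control box (22 mm deep, with knob) on its -x side, 15 to 49 mm above the desk. Origin: centre of its underside, z up.
- lid: loose lid on the pot, 0.37 to 0.47 kg: dark steel flange 116 mm across, 8 mm thick, resting on six studs 2 mm tall under its edge; below it a white plug (88 mm across, narrowing to 78, 20 mm deep) with 1.5 mm play in the pot's mouth. Origin: middle of the flange's underside, z up. A loop stands on top. Pushing the loop sideways, 1 to 3 N slides the lid by its play, about 5 to 8 N tips it.
- loop_nominal (a point): point on the lid's axis 34 mm above its origin, axes as the lid's, through which the loop's top would pass if centred. The loop's 6 mm round level top bar runs along the lid's y from -18 to +18 mm (underside 31, top 37 mm above the lid's origin); legs at y = -22 and +22 mm stand on feet 14 mm long (x), 13 wide, up to 12 mm above the lid's origin.
- loop_slot (a point): centre of the flange's top. The loop's feet are clamped in slots along the lid's x, so the loop stands anywhere from 12 mm behind to 12 mm ahead of the lid's centre along x. Where is not reported, and pushing cannot shift it in the slots. The lid therefore hangs leaning by up to about 0.33 rad about its y.
- lifter: loose lid lifter, 0.16 kg, 134 mm tall, standing in its holder. Origin: foot of its flat steel shank (8 mm in x, 16 in y), z up the shank, x the way the hook points. Toe at the foot: 6 mm thick, 16 wide, reaching to x = +17 mm. Aluminium guard plate 50x36 mm (x -20 to +30) 70 to 74 mm above the origin; above it the wooden handle, to 134 mm.
- lifter_throat (a point): middle of the lifter's throat, on top of the toe (8 mm ahead of the shank's axis, 6 mm above the foot), where the loop's bar should lie. The throat is 8 mm wide, from the shank's face (x = 4 mm) to the upturned lip at the toe's end (x = 12 to 17 mm, rounded top 6 mm above this point); axes as the lifter's
- lifter_grip (a point): centre of the lifter's square wooden handle (20x20 mm, 60 tall), 104 mm above its foot; axes as the lifter's
- ring: terracotta-coloured round cooling ring fixed to the desk, 124 mm across, 40 mm tall, mouth 96 mm across and 34 mm deep. Origin: centre of its underside, z up. The lid is seated when its studs all rest on the ring's top (lid origin 42 mm above the ring's).
- holder: blue holder fixed to the desk: base 90x80x6 mm with an upright pocket, 78 mm tall, inside 34 mm (x, from -10 to +24 mm) by 26 mm (y, -13 to +13 mm). Origin on the underside, right below the shank of the stored lifter, z up; x is the way the stored lifter's hook points. The stored lifter hangs with its guard plate on the pocket's rim, its origin 8 mm above the holder's.
- tape: roll of black tape lying flat (bystander), 62 mm across, 19 mm tall; origin under its centre
- padlock: small brass padlock lying flat (bystander), 43x37x13 mm; origin under its centre
- copper_bar: square copper bar (bystander), 76x16x14 mm; origin under its centre
- screwdriver: red screwdriver (bystander), 151 mm long; origin under its centre
- oil_bottle_2: white oil bottle with a red spout (bystander), 41 mm across, 112 mm tall; origin under its centre
There are look-alikes about, which are no part of the job. What is shaped like the lifter but green is not meant.

How it is judged (in metres and radians):
On the way, in this order (a step that is already met when the one before it is completed fails the run):
1. the lifter is drawn out of its holder (z of lifter in the frame of holder above 0.05 m and contact force between lifter and holder below 0.1 N), for 0.1 s.
2. the lid hangs on the lifter, clear of the pot (contact force between lifter and lid above 2 N and contact force between lid and pot below 0.1 N and z of lid in the frame of pot above 0.1 m), for 0.3 s.
3. the lid is seated in the ring and the lifter is off it (horizontal distance between lid and ring below 0.012 m and z of lid in the frame of ring below 0.045 m and angle between lid's own z axis and vertical below 0.06 rad and contact force between lifter and lid below 0.1 N), for 0.3 s.
At the end, for the whole second after the job is handed in: The lid lies flat in the cooling ring (centre within 12 mm of the ring's, within 3 mm of its seated height, tilt under 0.06 rad), and the lifter hangs upright in its holder again (within 12 mm and 5 mm in height, tilt under 0.08 rad); both at rest (horizontal distance between lid and ring below 0.012 m and z of lid in the frame of ring below 0.045 m and angle between lid's own z axis and vertical below 0.06 rad and linear speed of each of lid, lifter below 0.01 m/s and horizontal distance between lifter and holder below 0.012 m and z of lifter in the frame of holder below 0.013 m and angle between lifter's own z axis and vertical below 0.08 rad and angle between the x axis of lifter and the x axis of holder, either way round below 0.5 rad); the robot touches nothing.
It fails at once if the gripper or arm touches the hot lid, loop or pot (contact force between any of the fingers, the arm and lid above 0.5 N or contact force between any of the fingers, the arm and pot above 0.5 N).
It fails at once if the lifter shoves the lid with over 8 N before its toe is up under the bar, or bears on it with over 15 N, or the lid on the ring with over 25 N ((contact force between lifter and lid above 8 N and z of lifter_throat in the frame of lid below 0.026 m) or contact force between lifter and lid above 15 N or contact force between lid and ring above 25 N).
It fails at once if the lid is tipped in the pot by more than 0.06 rad before the toe has come up under the loop's bar (horizontal distance between lid and pot below 0.03 m and z of lid in the frame of pot below 0.09 m and angle between lid's own z axis and vertical above 0.06 rad and z of lifter_throat in the frame of lid below 0.026 m).
It fails at once if the lid hangs out of balance, tilted by more than 0.45 rad (angle between lid's own z axis and vertical above 0.45 rad).
It fails at once if a bystander is moved by more than 20 mm (distance of any of tape, padlock, copper_bar, screwdriver, oil_bottle_2 from where it was at the start of the episode above 0.02 m).
It also fails if it takes over 69 s, if anything falls off the work surface, if the arm or the gripper's body presses on something with over 40 N, if the wrist force passes 120 N, or if a joint passes its speed limit or range.

ROBOT

A 6-joint arm with a two-finger parallel gripper is mounted at the origin on a cart in front of the work surface, level with it; the furniture and walls round the work are solid. World frame = base frame: x ahead of the robot, y to its left, z up, the work surface at z = 0. Lengths are in mm, angles in rad, forces in N, time in s.
With the tool pointing down it reaches from about 325 to 875 mm from the base axis. Payload 4.4 kg.
Tool frame: the origin (TCP) lies at the very end of the fingers, on their centre line; the grasp point (between the pads) lies 19 mm behind it (robot.pinch_z is the distance from the TCP to the grasp point, in mm); z points along the fingers, x is the direction in which the jaws open and shut, and the axes are right-handed (so a half turn about z gives the same grasp; the last joint's range is limited). The gripper opens to 85 mm and grips with 20 to 120 N. Pads are 22 mm wide; open, the fingers measure 114 mm over their backs; the gripper's body (76 mm by 85 mm) begins 54 mm behind the grasp point. The pads swing forward as they close: fully open they stand 13 mm farther back than shut.
Start: joints at [-0.15, 0.207, 1.542, -0, 1.393, -0.15], TCP at [575.002, -0.012, 231.282] pointing down, gripper open.
Joint ranges: [-2.73, 2.73], [-0.86, 2.22], [0.23, 2.46], [-1.11, 4.25], [0.08, 2.63], [-2.82, 2.82]. Speed limits (rad/s): [2.79, 2.79, 3.14, 3.14, 3.14, 3.14].

INTERFACE

Orientations are given as a unit quaternion [x, y, z, w].
In Python, from plant import robot, vision gives the robot as it stands.
- The arm moves only by the tool apply_moves, never from a script. Its argument "steps" is text: rows parted by semicolons, each of 7 numbers parted by spaces: the shift along the tool's x, y, z each as a share of 200 mm, from -1 to 1, then the turn, a rotation vector about the tool's x, y, z each as a share of 1.5 rad, from -1 to 1, then the closure, from 0 (fully open) to 1 (shut). In form: dx dy dz rx ry rz hand; .... A call has 1 to 20 rows; each row shifts and turns the commanded pose from where the row before left it, along the tool's axes as they then stand; what a row does not reach is not made up. A row lasts 1/8 s, in which the tool goes at most 62.5 mm and 10.7 degrees, less where a joint would pass 70% of its speed; a pose out of reach is approached as far as the arm can. A call with a number of a shift or a turn outside -1 to 1 is refused whole. A call with a gripper value outside its range is refused whole. The fingers move at their own pace and stop on an object; "grip_force" is the grip in N (left out, the last holds). Time passes only in rows, so rows that do not move let the fingers close. It gives the time, the measured TCP pose, the force and the opening at its end, in the units of the state.
- robot.get_state(): the state, without advancing time (a new reading comes with each control period).
- vision.snapshot(name): name is "scene" or "side" or "wrist"; returns the picture (420x560x3 uint8, red, green, blue); there is no depth.
- vision.get_calibration(name): a dict with "K" (3x3 intrinsics, pixels), "eye" and "attitude" of the camera in the world. Camera axes: x right, y up, looking along -z (the intrinsics and any distortion apply to the point x, -y, -z); pixel columns grow to the right and rows downward; lengths in mm; the calibration is good to about 2 mm. A picture is of the moment at which its call begins: read the wrist's pose just before it. get_calibration takes no time and is no camera call; for the wrist camera it gives the pose at the moment of the call.
- robot.hand_in(): hands the job in, once; it reports no verdict.
The state is a dict: "t": time; "qpos": joint angles; "qd": joint speeds; "joint_torque": joint torques, N m; "tool_pos": TCP position; "tcp_rot": TCP orientation; "contact_force": force on the tool from outside, world axes, zero at the start; "wrist_torque": the same for the moment, N m; "grip_width": opening from 0.0 (shut) to 1.0 (fully open).
Only numpy, scipy, OpenCV 4.12 (cv2) and the standard library are available. Lean on these libraries where they do the work, as an engineer would, in place of code of your own. Each camera call takes 0.05 s, during which the arm holds its last target.

## Working session

There is one attempt and no reset: what is moved stays moved. The work goes in short steps, Python scripts to look and compute and a tool call to move; the robot and the scene stay as the last step left them, time stands still between calls to the robot, and variables do not carry over. Pictures are saved under pics/ and viewed, and the job is handed in when it is done.

Besides the shell and the picture viewer there is one more tool, called after "Call:" as name(argument=value, ...), one argument or row to a line, values as JSON. apply_moves: Moves the arm, as the interface text tells. Its arguments: {"type":"object","properties":{"steps":{"type":"string"},"grip_force":{"type":"number"}},"required":["steps"]}

```bash
ls; mkdir -p pics
python3 - <<'E'
from plant import robot, vision
import cv2
print(robot.get_state())
for n in ("scene","side","wrist"):
    c=vision.get_calibration(n); print(n,c)
    im=vision.snapshot(n); cv2.imwrite(f"pics/{n}0.png",im[:,:,::-1])
E
```

```text
pics
{'t': 0.0, 'qpos': array([-1.50472474e-01,  2.07441970e-01,  1.54296609e+00, -3.81838911e-05,
        1.39349434e+00, -1.50502741e-01]), 'qd': array([ 0.00016403, -0.00157541, -0.00119709, -0.0005302 , -0.00177785,
       -0.00128831]), 'joint_torque': array([ 4.44781954e-04, -3.83034396e+01, -2.91594708e+01, -2.26178481e-04,
        1.06274080e-02,  5.83859855e-05]), 'tool_pos': array([5.74237876e+02, 1.08052116e-01, 2.30107532e+02]), 'tcp_rot': array([ 9.99999333e-01,  1.85226482e-05, -1.14463442e-03, -1.54561978e-04]), 'contact_force': array([0.17824799, 0.14251148, 0.49184076]), 'wrist_torque': array([0.04434517, 0.03584149, 0.02577168]), 'grip_width': 0.9977850192125444}
scene {'K': array([[426.85986137,   0.        , 285.77606298],
       [  0.        , 426.85986137, 211.51567407],
       [  0.        ,   0.        ,   1.        ]]), 'eye': array([-190.53093637, -855.89815342,  850.20832409]), 'attitude': array([ 0.4452605 , -0.1514315 , -0.26655467,  0.84128485])}
side {'K': array([[518.52625861,   0.        , 280.55244925],
       [  0.        , 518.52625861, 216.16131262],
       [  0.        ,   0.        ,   1.        ]]), 'eye': array([-342.32869789, 1083.07595029, 1068.27219417]), 'attitude': array([-0.14417004,  0.42764508,  0.84789301, -0.27823034])}
wrist {'K': array([[351.30407036,   0.        , 280.41181598],
       [  0.        , 351.30407036, 216.43773539],
       [  0.        ,   0.        ,   1.        ]]), 'eye': array([574.50114471,  67.05716573, 372.37098817]), 'attitude': array([-1.35251389e-01,  1.13110854e-03, -2.07529352e-05,  9.90810669e-01])}
```

View pics/scene0.png

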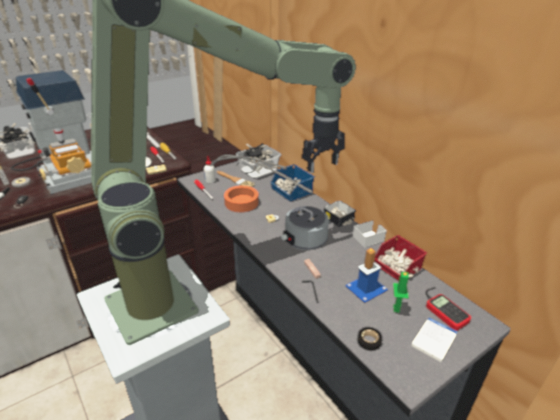

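View pics/side0.png

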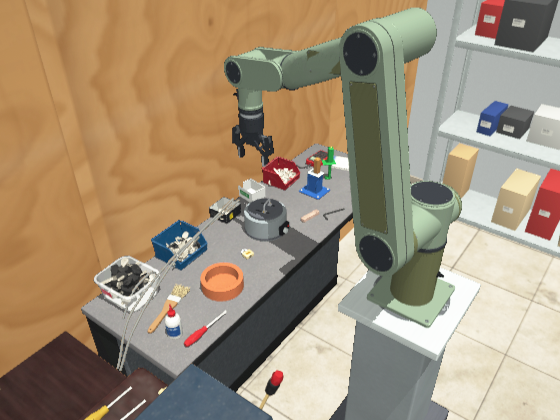

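View pics/wrist0.png

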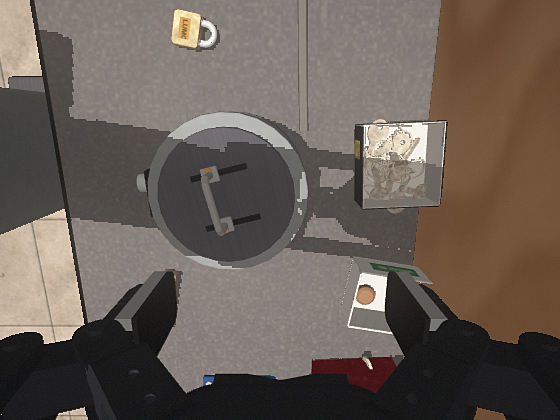

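The wrist view shows the pot and lid at (228,190), with the loop at about (215,200), left of centre. The slots run slightly up to the right. The blue holder is at (367,280) in the scene view with the green look-alike at (401,290), and the terracotta ring is at (241,199). I'll start with rough positions by casting rays.

```bash
cat > h.py <<'E'
from plant import robot, vision
import cv2, numpy as np
from scipy.spatial.transform import Rotation as R
def ray(c,uv):
    K=c["K"]; u,v=uv
    d=np.array([(u-K[0,2])/K[0,0], -(v-K[1,2])/K[1,1], -1.])
    return np.array(c["eye"]), R.from_quat(c["attitude"]).apply(d)
def onz(c,uv,z):
    e,d=ray(c,uv); return e+d*(z-e[2])/d[2]
def proj(c,P):
    p=R.from_quat(c["attitude"]).inv().apply(np.atleast_2d(P)-c["eye"])
    K=c["K"]; return np.stack([K[0,0]*p[:,0]/-p[:,2]+K[0,2], K[1,1]*-p[:,1]/-p[:,2]+K[1,2]],1)
def tri(*cu):
    A=np.zeros((3,3));b=np.zeros(3)
    for c,uv in cu:
        e,d=ray(c,uv); d/=np.linalg.norm(d); M=np.eye(3)-np.outer(d,d); A+=M; b+=M@e
    return np.linalg.solve(A,b)
def snap(n,name,crop=None,scale=1):
    c=vision.get_calibration(n); im=vision.snapshot(n)[:,:,::-1].copy(); o=im
    cv2.imwrite("pics/%s_raw.png"%name,im)
    if crop: x0,y0,x1,y1=crop; o=im[y0:y1,x0:x1]
    if scale!=1: o=cv2.resize(o,None,fx=scale,fy=scale,interpolation=cv2.INTER_CUBIC)
    cv2.imwrite("pics/%s.png"%name,o); return c,im
E
python3 - <<'E'
from h import *
import pickle
cs={n:vision.get_calibration(n) for n in("scene","side","wrist")}
np.set_printoptions(precision=1,suppress=True)
s=cs["scene"];d=cs["side"];w=cs["wrist"]
print("holder base",onz(s,(367,290),6),onz(d,(315,190),6))
print("handle top tri",tri((s,(370,251)),(d,(319,158))))
print("green top tri",tri((s,(405,273)),(d,(331,149))))
print("ring",onz(s,(241,193),40),onz(d,(222,273),40))
print("pot",onz(s,(307,215),77),onz(d,(266,209),77))
print("lid wrist",onz(w,(227,191),85),"loop",onz(w,(208,174),111),onz(w,(221,228),111))
print("slots",[onz(w,p,85) for p in((190,179),(247,166),(205,225),(260,215))])
a=cv2.imread("pics/scene0.png")[230:360,330:480];b=cv2.imread("pics/side0.png")[130:220,250:370]
cv2.imwrite("pics/c1.png",np.vstack([cv2.resize(a,(450,390)),cv2.resize(b,(450,338))])[:600])
cv2.imwrite("pics/c1.png",np.hstack([cv2.resize(a,(400,347)),cv2.resize(b,(400,347))]))
E
```

```text
holder base [ 512.9 -291.5    6. ] [ 516.5 -279.6    6. ]
handle top tri [ 507.8 -283.8  143.2]
green top tri [ 524.7 -387.9  130.9]
ring [460.5 304.4  40. ] [466.4 289.1  40. ]
pot [536.6  16.3  77. ] [526.9   0.5  77. ]
lid wrist [529.5   9.   85. ] loop [519.9  27.2 111. ] [527.7 -15.1 111. ]
slots [array([499.4,  19.1,  85. ]), array([546.7,  29.8,  85. ]), array([509.4, -20.6,  85. ]), array([556.7, -11.7,  85. ])]
```

View pics/c1.png

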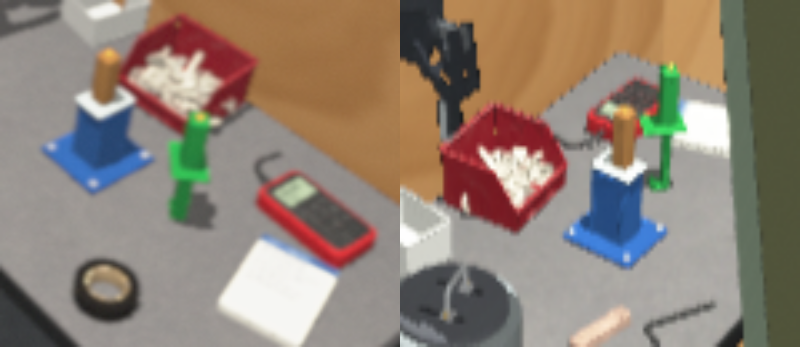

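The lifter has two candidates: the wooden-handled one in the blue holder (scene (370,262), side (319,165)) and the green one standing on the desk (scene (401,290), side (331,155)). The wooden one in the blue holder fits the description, and the crop confirms it. I'm moving above it for a wrist view.

Call:
apply_moves(
  steps="-0.054 0.225 0 0 0 0 0; -0.054 0.225 0 0 0 0 0; -0.054 0.225 0 0 0 0 0; -0.054 0.225 0 0 0 0 0; -0.054 0.225 0 0 0 0 0; -0.054 0.225 0 0 0 0 0; 0 0 0 0 0 0 0; 0 0 0 0 0 0 0",
)

```text
t: 1.15
tool_pos: [510.0, -269.5, 230.8]
tcp_rot: [1.0, -0.0, -0.0, -0.001]
contact_force: [-0.2, -0.3, -0.7]
grip_width: 0.999
```

Run:
```python
from h import *
s=robot.get_state(); print(s["tool_pos"],s["tcp_rot"],s["contact_force"])
c,im=snap("wrist","w1"); import pickle; pickle.dump(c,open("w1.pkl","wb"))
print(c)
```

```text
[ 510.01127029 -269.51657692  230.81029545] [ 9.99999748e-01 -2.01570823e-04 -2.83694854e-04 -6.18722155e-04] [-0.22047469 -0.25324959 -0.70786577]
{'K': array([[351.30407036,   0.        , 280.41181598],
       [  0.        , 351.30407036, 216.43773539],
       [  0.        ,   0.        ,   1.        ]]), 'eye': array([ 510.00433886, -202.69288708,  373.02391947]), 'attitude': array([-1.34785059e-01,  4.28207533e-04, -3.41617054e-04,  9.90874708e-01])}
```

View pics/w1.png

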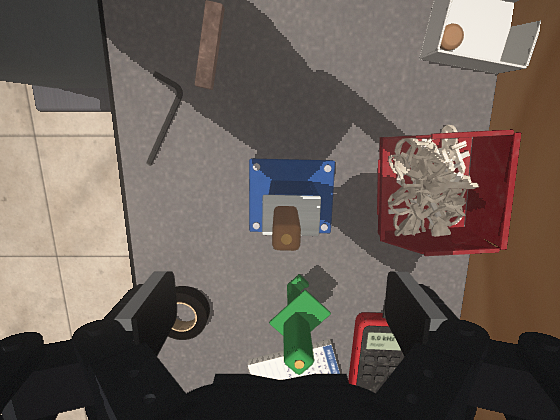

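The wrist view shows the wooden handle top at (287,240), its white guard plate at (264–320, 195–235) and the blue base at (249–335, 158–233). The green look-alike stands further off at (298,330). I'm enlarging the guard to read the hook's direction.

Run:
```python
from h import *
import pickle; c=pickle.load(open("w1.pkl","rb"))
im=cv2.imread("pics/w1_raw.png")
cv2.imwrite("pics/w1c.png",cv2.resize(im[150:260,235:350],None,fx=5,fy=5,interpolation=cv2.INTER_CUBIC))
np.set_printoptions(precision=1,suppress=True)
hsv=cv2.cvtColor(im,cv2.COLOR_BGR2HSV)
m=cv2.inRange(hsv,(100,120,60),(125,255,255)); m[:150]=0;m[260:]=0
cs=max(cv2.findContours(m,0,2)[0],key=cv2.contourArea); 
cnt=cv2.convexHull(cs); print(cv2.minAreaRect(cnt))
bb=cv2.approxPolyDP(cnt,4,True)[:,0]; print([(tuple(p),onz(c,p,6)) for p in bb])
```

```text
((290.9855041503906, 195.38499450683594), (85.11970520019531, 72.3017578125), 0.9391909241676331)
[((np.int32(249), np.int32(160)), array([ 477.1, -243.6,    6. ])), ((np.int32(334), np.int32(161)), array([ 565.3, -244.7,    6. ])), ((np.int32(330), np.int32(231)), array([ 564., -321.,    6.])), ((np.int32(250), np.int32(230)), array([ 476.3, -319.8,    6. ]))]
```

View pics/w1c.png

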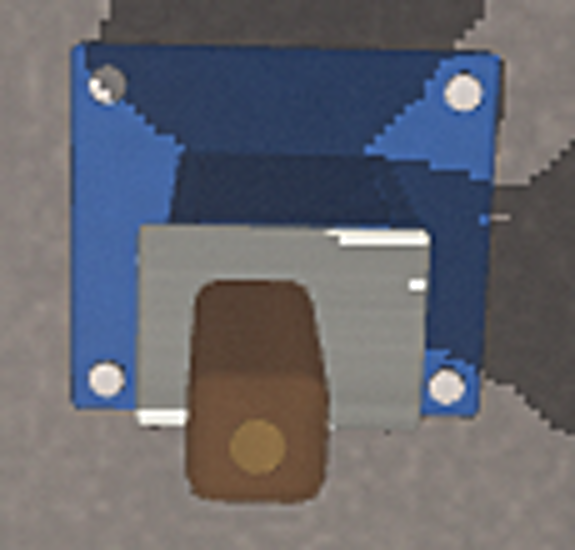

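Run:
```python
from h import *
import pickle; c=pickle.load(open("w1.pkl","rb"))
np.set_printoptions(precision=1,suppress=True)
f=lambda x,y:(x/5+235-.4,y/5+150-.4)
print("handle top",onz(c,f(258,446),142))
g=[onz(c,f(*p),82) for p in((138,225),(430,230),(138,424),(420,430))]; print(g, np.mean(g,0))
b=[onz(c,f(*p),6) for p in((75,45),(500,55),(72,408),(478,415))];print(b,np.mean(b,0))
b=[onz(c,f(*p),6) for p in((108,84),(463,92),(107,380),(447,387))];print(b,np.mean(b,0))
```

```text
handle top [ 513.8 -282.9  142. ]
[array([ 494.3, -264.2,   82. ]), array([ 543.7, -265.1,   82. ]), array([ 493.8, -299.6,   82. ]), array([ 543. , -300.7,   82. ])] [ 518.7 -282.4   82. ]
[array([ 477.7, -242.2,    6. ]), array([ 566. , -244.3,    6. ]), array([ 475.2, -321.2,    6. ]), array([ 564.3, -322.9,    6. ])] [ 520.8 -282.6    6. ]
[array([ 484.4, -250.3,    6. ]), array([ 558.5, -252. ,    6. ]), array([ 483. , -314.8,    6. ]), array([ 557.3, -316.4,    6. ])] [ 520.8 -283.4    6. ]
```

The guard overhangs the handle 9 mm on the left and 19 mm on the right, so the hook points to +x. The shank is at about (513.8, −282.7) with yaw −0.02, and the guard measures 49×36, as expected. Descending to grip with the jaws along x.

Call:
apply_moves(
  steps="0.019 0.065 0 0 0 0 0; 0 0 0 0 0 0.014 0; 0 0 0.135 0 0 0 0; 0 0 0.135 0 0 0 0; 0 0 0.135 0 0 0 0; 0 0 0.135 0 0 0 0; 0 0 0.134 0 0 0 0; 0 0 0 0 0 0 0",
  grip_force=60,
)

```text
t: 2.2
tool_pos: [512.3, -281.2, 93.9]
tcp_rot: [1.0, -0.01, -0.002, -0.002]
contact_force: [-0.7, -0.5, -0.0]
grip_width: 0.997
```

Run:
```python
from h import *
s=robot.get_state(); print(s["tool_pos"],s["tcp_rot"],s["contact_force"])
c,im=snap("wrist","w2")
```

```text
[ 512.32477628 -281.18680388   93.88243949] [ 0.99994067 -0.01043928 -0.00246704 -0.0018965 ] [-0.68881544 -0.5283457  -0.01884591]
```

View pics/w2.png

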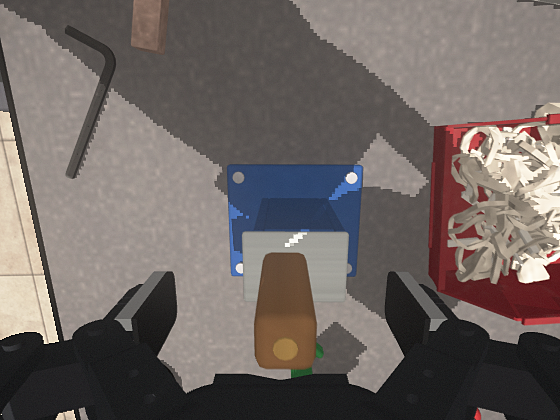

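The handle sits between the open jaws (top at (286,350), jaw midline about 280). Closing.

Call:
apply_moves(
  steps="0 0 0 0 0 0 1; 0 0 0 0 0 0 1; 0 0 0 0 0 0 1; 0 0 0 0 0 0 1; 0 0 0 0 0 0 1; 0 0 0 0 0 0 1",
  grip_force=60,
)

```text
t: 3.0
tool_pos: [514.3, -283.3, 97.3]
tcp_rot: [1.0, -0.011, 0.0, 0.0]
contact_force: [-1.1, 0.4, 4.9]
grip_width: 0.228
```

Call:
apply_moves(
  steps="0 0 -0.05 0 0 0 1; 0 0 -0.1 0 0 0 1; 0 0 -0.15 0 0 0 1; 0 0 -0.15 0 0 0 1; 0 0 -0.15 0 0 0 1; 0 0 -0.05 0 0 0 1; 0 0 0 0 0 0 1; 0 0 0 0 0 0 1; 0 0 0 0 0 0 1",
)

```text
t: 4.12
tool_pos: [513.2, -282.4, 224.7]
tcp_rot: [1.0, -0.011, -0.001, -0.001]
contact_force: [0.3, 0.6, -2.0]
grip_width: 0.229
```

Run:
```python
from h import *
for i in range(1):
    s=robot.get_state(); print(s["tool_pos"],s["tcp_rot"],s["contact_force"],s["wrist_torque"])
import pickle
c,im=snap("wrist","w3"); pickle.dump(c,open("w3.pkl","wb"))
im=cv2.imread("pics/wrist0.png")
cv2.imwrite("pics/w0c.png",cv2.resize(im[100:280,135:320],None,fx=4,fy=4,interpolation=cv2.INTER_CUBIC)[:600*2])
cv2.imwrite("pics/w0c.png",cv2.resize(im[120:260,145:310],None,fx=4.2,fy=4.2,interpolation=cv2.INTER_CUBIC))
```

```text
[ 513.2092178  -282.42459559  224.65650349] [ 9.99943453e-01 -1.05076349e-02 -1.31422932e-03 -9.76608680e-04] [ 0.33809461  0.5878424  -2.04651252] [-0.01596049 -0.00465947 -0.0070728 ]
```

View pics/w3.png

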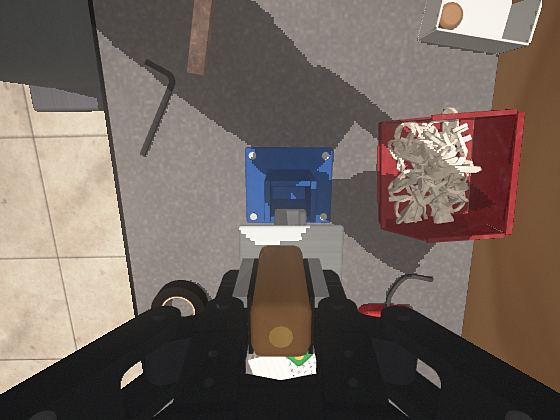

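View pics/w0c.png

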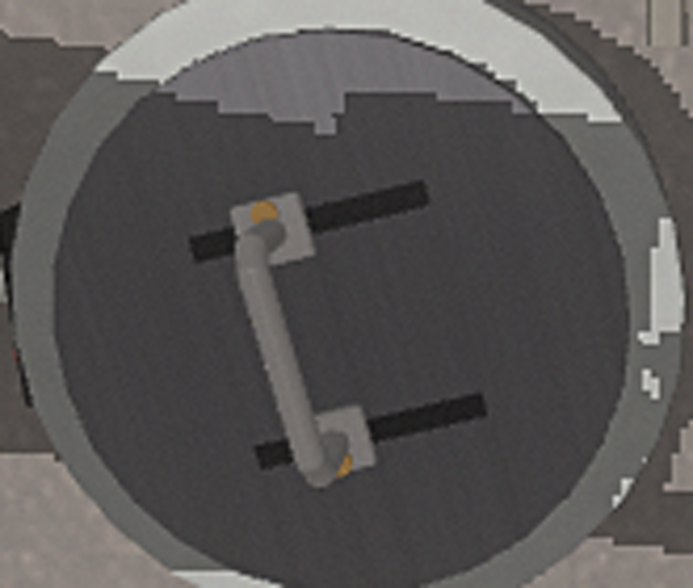

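```bash
cat > lid.py <<'E'
from h import *
np.set_printoptions(precision=2,suppress=True)
c={'K':np.array([[351.30407036,0,280.41181598],[0,351.30407036,216.43773539],[0,0,1.]]),'eye':np.array([574.50114471,67.05716573,372.37098817]),'attitude':np.array([-1.35251389e-01,1.13110854e-03,-2.07529352e-05,9.90810669e-01])}
f=lambda x,y:((x+.5)/4.2+145-.5,(y+.5)/4.2+120-.5)
P=lambda p,z:onz(c,f(*p),z)
sl=[P(p,85) for p in((192,250),(428,190),(258,458),(485,403))]
print("slots",sl,"centre",np.mean(sl,0)[:2],"len",np.linalg.norm(sl[1]-sl[0]),np.linalg.norm(sl[3]-sl[2]))
print("slot yaw",[np.arctan2(*(b-a)[[1,0]]) for a,b in((sl[0],sl[1]),(sl[2],sl[3]))])
b=[P(p,111) for p in((252,252),(318,470))]
v=b[0]-b[1]; print("bar",b,"mid",np.mean(b,0)[:2],"len",np.linalg.norm(v),"yaw",np.arctan2(-v[0],v[1]))
ft=[P(p,89) for p in((232,207),(299,194),(314,254),(248,268))]; print("foot1",np.mean(ft,0),[np.linalg.norm(ft[i]-ft[i-1]) for i in range(4)])
ft2=[P(p,89) for p in((362,406),(376,464))]; print("foot2 right edge",ft2)
pts=np.array([P(p,85)[:2] for p in((55,290),(628,300),(150,95),(525,108),(330,30),(72,400),(600,430),(110,480),(560,500),(95,160),(592,190))])
A=np.c_[2*pts,np.ones(len(pts))]; x=np.linalg.lstsq(A,(pts**2).sum(1),rcond=None)[0]; print("circle",x[:2],np.sqrt(x[2]+x[0]**2+x[1]**2))
E
python3 lid.py
```

```text
slots [array([499.51,  19.04,  85.  ]), array([546.2 ,  30.79,  85.  ]), array([510.04, -23.79,  85.  ]), array([556.59, -12.13,  85.  ])] centre [528.08   3.48] len 48.14312220546883 47.99248439229835
slot yaw [np.float64(0.24661864852394272), np.float64(0.24550298396397213)]
bar [array([517.  ,  23.02, 111.  ]), array([526.91, -17.91, 111.  ])] mid [521.96   2.55] len 42.11506623593733 yaw 0.23755732408604407
foot1 [516.5   23.42  89.  ] [np.float64(12.0962697206674), np.float64(13.24426474992059), np.float64(11.839336634398075), np.float64(13.249669538895306)]
foot2 right edge [array([532.3 , -11.65,  89.  ]), array([534.66, -23.79,  89.  ])]
circle [527.87   3.45] 57.0216318713807
```

The toe shows at (275–306, 209–224) below the guard, so the lifter is out and upright. The lid centre is at about (528, 3.5) with yaw 0.245 (slots are 48 mm long, flange radius 57). The loop bar's midpoint is at (522, 2.6), about 6.2 mm behind the centre. I'm checking the hook in the hand on an enlarged crop.

Run:
```python
from h import *
im=cv2.imread("pics/w3_raw.png")
cv2.imwrite("pics/w3c.png",cv2.resize(im[190:370,220:360],None,fx=4.2,fy=4.2,interpolation=cv2.INTER_CUBIC)[:600])
import pickle; c=pickle.load(open("w3.pkl","rb"))
cv2.imwrite("pics/w3c.png",cv2.resize(im[200:260,230:350],None,fx=6,fy=6,interpolation=cv2.INTER_CUBIC))
print(proj(c,[[513.8+17,-282.7+8,136],[513.8+17,-282.7-8,136],[513.8+17,-282.7+8,148],[513.8-4,-282.7+8,136],[513.8-20,-282.7+18,210],[513.8+30,-282.7+18,210]]))
```

```text
[[306.64567429 209.03825877]
 [306.68005187 231.51140136]
 [307.93329434 213.61820865]
 [275.67991181 209.65857523]
 [238.49684493 228.82886007]
 [345.42771849 226.73372545]]
```

View pics/w3c.png

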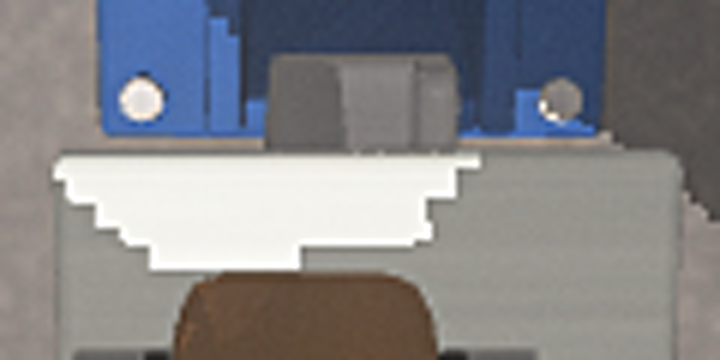

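The toe appears exactly where predicted (edges 275/306, top 209), so the foot is 88.7 mm below the TCP. Next I move beside the loop on the −x side, still high, and turn to the lid's yaw.

Call:
apply_moves(
  steps="-0.0232 -0.1 0 0 0 0 1; -0.0232 -0.197 0 0 0 0 1; -0.0232 -0.197 0 0 0 0 1; -0.0232 -0.197 0 0 0 0 1; -0.0232 -0.197 0 0 0 0 1; -0.0232 -0.197 0 0 0 0 1; -0.0232 -0.197 0 0 0 0 1; 0 -0.097 0 0 0 0 1; 0 0 0 0 0 -0.089 1; 0 0 0 0 0 -0.088 1; 0 0 0 0 0 0 1; 0 0 0 0 0 0 1; 0 0 0 0 0 0 1",
)

```text
t: 5.8
tool_pos: [487.1, -6.5, 226.4]
tcp_rot: [0.993, 0.121, -0.0, -0.0]
contact_force: [0.7, 0.1, -0.7]
grip_width: 0.225
```

Run:
```python
from h import *
s=robot.get_state(); print(s["tool_pos"],R.from_quat(s["tcp_rot"]).as_matrix()[:,0],s["contact_force"],s["wrist_torque"])
import pickle
c,im=snap("wrist","w4"); pickle.dump(c,open("w4.pkl","wb"))
```

```text
[487.13289175  -6.47871643 226.42738077] [ 9.70517790e-01  2.41029476e-01 -1.07119052e-04] [ 0.72755495  0.12205506 -0.72620878] [ 0.03070321 -0.03750531 -0.04117117]
```

View pics/w4.png

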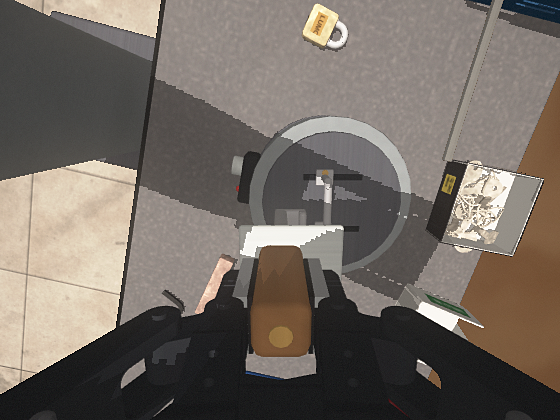

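Run:
```python
from h import *
im=cv2.imread("pics/w4_raw.png")
cv2.imwrite("pics/w4c.png",cv2.resize(im[155:245,250:375],None,fx=6,fy=6,interpolation=cv2.INTER_CUBIC))
```

```text
(no output)
```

View pics/w4c.png

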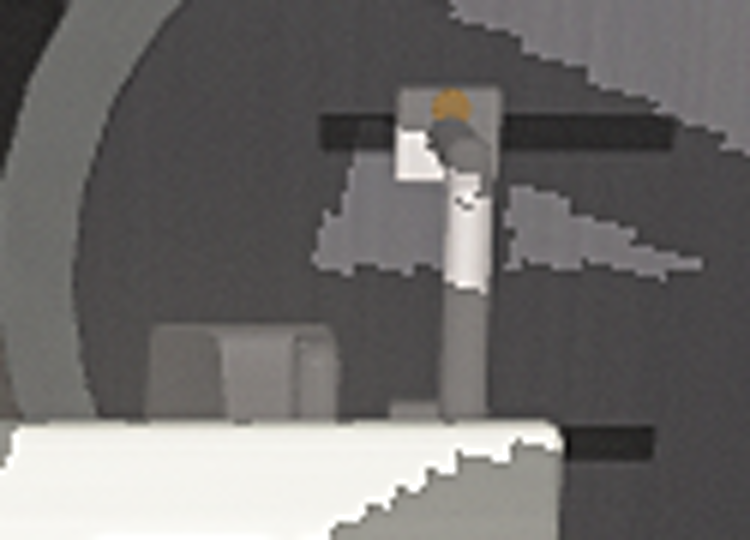

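Run:
```python
from h import *
import pickle; c=pickle.load(open("w4.pkl","rb"))
np.set_printoptions(precision=2,suppress=True)
f=lambda x,y:((x+.5)/6+250-.5,(y+.5)/6+155-.5)
P=lambda p,z:onz(c,f(*p),z)
T=np.array([487.13,-6.48]); ax=np.array([.9705,.2410]); ay=np.array([-.241,.9705])
def L(p,z):
    q=P(p,z); return q, (q[:2]-T)@ax,(q[:2]-T)@ay
for n,p,z in(("bar up",(469,190),111),("bar low",(464,400),111),("bar end",(468,155),111),("slotL",(320,133),85),("slotR",(675,135),85),("slot2R",(655,443),85),("footL",(397,135),89),("footR",(501,135),89),("foot top",(450,88),89),("toe tip",(338,330),138),("toe back",(150,330),138)):
    print(n,*L(p,z))
```

```text
bar up [516.44  19.98 111.  ] 34.81813998580355 18.61778030138501
bar low [523.29  -6.25 111.  ] 35.1526876248268 -8.49093374759011
bar end [515.11  24.16 111.  ] 34.53803840988687 22.99383452150239
slotL [499.31  18.76  85.  ] 17.908644627042516 21.559986304080166
slotR [546.05  30.07  85.  ] 65.98913377221483 21.274273777251423
slot2R [556.48 -12.38  85.  ] 65.8810969042824 -22.43797999615606
footL [508.96  21.54  89.  ] 27.937325299494407 21.9298782120901
footR [522.44  24.88  89.  ] 41.823018816521135 21.92608838716468
foot top [514.11  29.28  89.  ] 34.80394055731814 28.207252919038126
toe tip [501.7    5.04 138.  ] 16.916731307516763 7.667095675358356
toe back [481.09  -0.07 138.  ] -4.316454958964806 7.672447412995843
```

The second view agrees. The bar is 34.9 mm ahead of the shank axis and 7.0 mm behind the lid's centre, with a lateral error of 0.5 mm. Lowering to foot z ≈ 90.5, which is between the flange top at 85 and the bar's underside at 108.

Call:
apply_moves(
  steps="0 0.0025 0.1 0 0 0 1; 0 0 0.09 0 0 0 1; 0 0 0.036 0 0 0 1; 0 0 0.01 0 0 0 1; 0 0 0 0 0 0 1; 0 0 0 0 0 0 1",
)

```text
t: 6.6
tool_pos: [488.0, -7.2, 180.1]
tcp_rot: [0.993, 0.122, 0.001, 0.0]
contact_force: [0.3, 0.5, -1.4]
grip_width: 0.227
```

Run:
```python
from h import *
s=robot.get_state(); print(s["tool_pos"],R.from_quat(s["tcp_rot"]).as_matrix()[:,0],s["contact_force"],s["wrist_torque"])
import pickle
c,im=snap("wrist","w5"); pickle.dump(c,open("w5.pkl","wb"))
cv2.imwrite("pics/w5c.png",cv2.resize(im[130:230,240:365],None,fx=6,fy=6,interpolation=cv2.INTER_CUBIC))
```

```text
[488.04850428  -7.1797932  180.07815911] [0.97027778 0.24198953 0.0014497 ] [ 0.27124381  0.54486213 -1.37033777] [-0.0416969   0.00449043  0.02763662]
```

View pics/w5c.png

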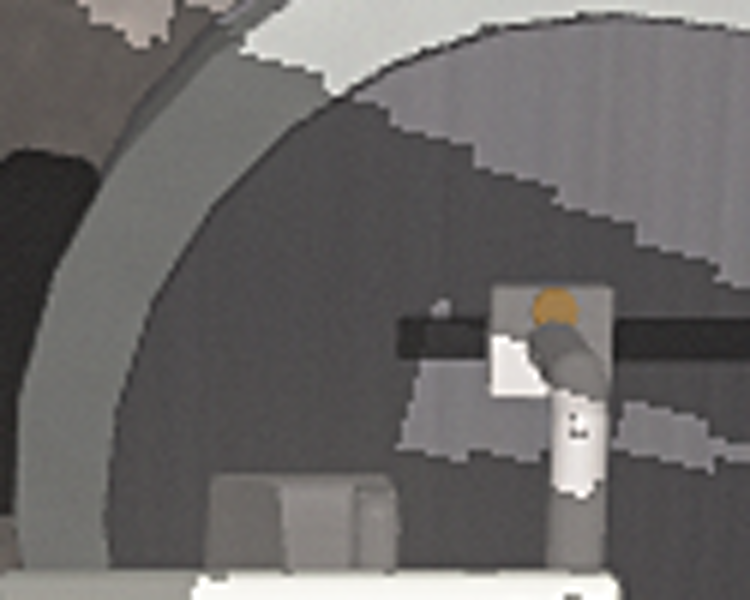

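Run:
```python
from h import *
import pickle; c=pickle.load(open("w5.pkl","rb"))
np.set_printoptions(precision=2,suppress=True)
f=lambda x,y:((x+.5)/6+240-.5,(y+.5)/6+130-.5)
P=lambda p,z:onz(c,f(*p),z)
T=np.array([488.05,-7.18]); ax=np.array([.9703,.2420]); ay=np.array([-.242,.9703])
for n,p,z in(("bar up",(579,420),111),("bar low",(577,540),111),("slotL",(398,337),85),("footL",(490,335),89),("footR",(613,335),89),("toe tip",(398,478),92),("toe back",(208,478),92)):
    q=P(p,z); print(n,q,(q[:2]-T)@ax,(q[:2]-T)@ay)
print(c["eye"])
```

```text
bar up [516.47  19.43 111.  ] 34.01057336368149 18.94206857395442
bar low [519.89   7.07 111.  ] 34.34416943373318 6.118639420241276
slotL [499.25  19.03  85.  ] 17.2054742777133 22.71881407871457
footL [508.72  22.39  89.  ] 27.21697115178588 23.68943601340435
footR [522.11  25.72  89.  ] 41.009601993933444 23.681477708039612
toe tip [502.62   4.61  92.  ] 16.99097731405584 7.917791906309076
toe back [481.83  -0.56  92.  ] -4.430203082492533 7.932093557888409
[471.28  57.84 322.17]
```

Call:
apply_moves(
  steps="0.02 0 0 0 0 0 1; 0.02 0 0 0 0 0 1; 0.02 0 0 0 0 0 1; 0.02 0 0 0 0 0 1; 0.02 0 0 0 0 0 1; 0.015 0 0 0 0 0 1; 0.01 0 0 0 0 0 1; 0 0 0 0 0 0 1; 0 0 0 0 0 0 1",
)

```text
t: 7.78
tool_pos: [511.6, -1.0, 179.2]
tcp_rot: [0.993, 0.122, -0.0, -0.0]
contact_force: [-0.1, -0.5, -1.8]
grip_width: 0.227
```

Run:
```python
from h import *
s=robot.get_state(); print(s["tool_pos"],R.from_quat(s["tcp_rot"]).as_matrix()[:,0],s["contact_force"],s["wrist_torque"])
import pickle
c,im=snap("wrist","w6"); pickle.dump(c,open("w6.pkl","wb"))
cv2.imwrite("pics/w6c.png",cv2.resize(im[130:230,220:345],None,fx=6,fy=6,interpolation=cv2.INTER_CUBIC))
```

```text
[511.57738059  -1.03266215 179.22709878] [ 9.70266442e-01  2.42039219e-01 -2.20606402e-04] [-0.05884786 -0.49329686 -1.81400843] [-0.01447957 -0.00036392 -0.01887778]
```

View pics/w6c.png

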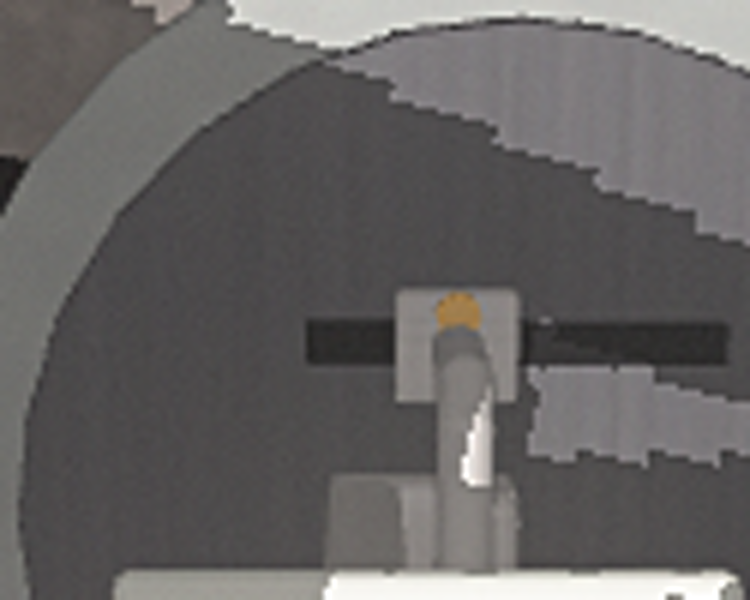

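```bash
cat > meas.py <<'E'
from h import *
import pickle,sys
np.set_printoptions(precision=2,suppress=True)
def rel(pk,T,ax,fx,off,items):
    c=pickle.load(open(pk,"rb")); ax=np.array(ax)/np.linalg.norm(ax); ay=np.array([-ax[1],ax[0]])
    for n,p,z in items:
        q=onz(c,((p[0]+.5)/fx+off[0]-.5,(p[1]+.5)/fx+off[1]-.5),z); print(n,q,(q[:2]-T)@ax,(q[:2]-T)@ay)
E
python3 - <<'E'
from meas import *
rel("w6.pkl",np.array([511.58,-1.03]),[.97026,.242],6,(220,130),[("bar",(464,400),111),("bar",(465,520),111),("slotL",(306,343),85),("slotR",(728,343),85),("toe",(518,478),92),("toeb",(328,478),92),("ft",(397,290),89),("ft",(519,290),89)])
E
```

```text
bar [515.85  21.98 111.  ] 9.716293467210397 21.29555931541882
bar [519.18   9.72 111.  ] 9.976236243120912 8.595070940548169
slotL [499.3   18.86  85.  ] -7.097595833256023 22.26777939618026
slotR [545.87  30.46  85.  ] 40.89609585248255 22.256855948718734
toe [525.89  11.    92.  ] 16.796138277136976 8.210390233428926
toeb [505.18   5.84  92.  ] -4.54497029603516 8.214766754154745
ft [507.64  27.87  89.  ] 3.1696390488855783 28.992459582988744
ft [520.78  31.14  89.  ] 16.717393883665633 28.98925916216487
```

The bar is over the toe, centred 9.9 mm ahead of the shank axis, while the throat spans 4–12 mm. Another 2.4 mm puts it fully inside. Then I'll raise slowly.

Call:
apply_moves(
  steps="0.006 0 0 0 0 0 1; 0.006 0 0 0 0 0 1; 0 0 0 0 0 0 1; 0 0 -0.01 0 0 0 1; 0 0 -0.01 0 0 0 1; 0 0 -0.01 0 0 0 1; 0 0 0 0 0 0 1; 0 0 0 0 0 0 1",
)

```text
t: 8.82
tool_pos: [514.0, -0.5, 185.3]
tcp_rot: [0.993, 0.122, -0.0, 0.0]
contact_force: [-0.2, 0.1, -1.0]
grip_width: 0.226
```

Run:
```python
from h import *
s=robot.get_state(); print(s["tool_pos"],R.from_quat(s["tcp_rot"]).as_matrix()[:,0],s["contact_force"],s["wrist_torque"])
import pickle
c,im=snap("wrist","w7"); pickle.dump(c,open("w7.pkl","wb"))
cv2.imwrite("pics/w7c.png",cv2.resize(im[130:230,220:345],None,fx=6,fy=6,interpolation=cv2.INTER_CUBIC))
```

```text
[ 5.14000870e+02 -4.51374077e-01  1.85292494e+02] [ 9.70261045e-01  2.42060946e-01 -5.18145907e-05] [-0.17239298  0.07689059 -1.01086836] [-0.00141461  0.03033845  0.01288163]
```

View pics/w7c.png

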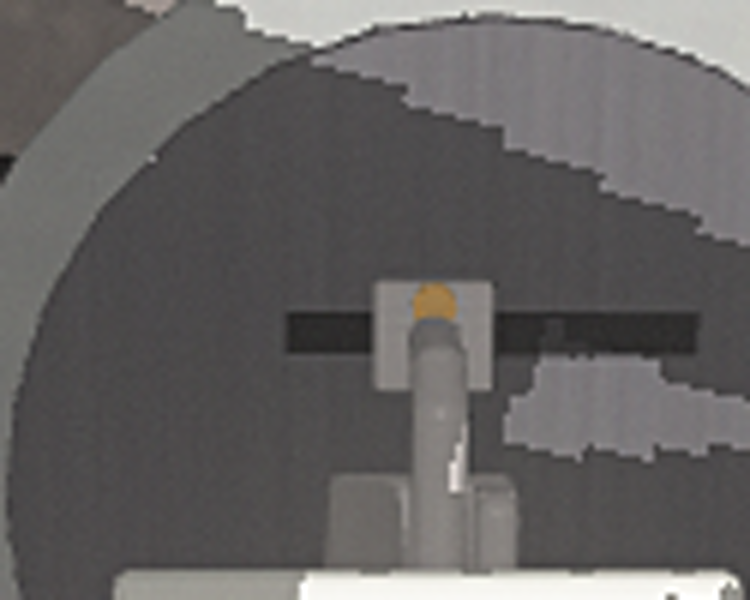

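The bar now lies in the throat, between the shank face (x ≈ 405) and the lip (x ≈ 472). The lip is level with the bar's underside and nothing is pressing. Continuing up gently.

Call:
apply_moves(
  steps="0 0 -0.01 0 0 0 1; 0 0 -0.01 0 0 0 1; 0 0 -0.005 0 0 0 1; 0 0 -0.005 0 0 0 1; 0 0 0 0 0 0 1; 0 0 0 0 0 0 1",
)

```text
t: 9.62
tool_pos: [514.0, -0.5, 191.1]
tcp_rot: [0.993, 0.122, 0.0, -0.0]
contact_force: [0.4, 0.8, -2.7]
grip_width: 0.225
```

Run:
```python
from h import *
s=robot.get_state(); print(s["tool_pos"],R.from_quat(s["tcp_rot"]).as_matrix()[:,0],s["contact_force"],s["wrist_torque"])
```

```text
[ 5.14044797e+02 -4.63121161e-01  1.91148985e+02] [9.70270819e-01 2.42021769e-01 3.84697426e-06] [ 0.40928841  0.80442593 -2.66840305] [-0.03976236 -0.15413319 -0.05981859]
```

Call:
apply_moves(
  steps="0.004 0 -0.0075 0 0 0 1; 0.004 0 -0.0075 0 0 0 1; 0.0045 0 -0.0075 0 0 0 1; 0.0045 0 -0.0075 0 0 0 1; 0 0 0 0 0 0 1; 0 0 0 0 0 0 1",
)

```text
t: 10.38
tool_pos: [517.3, 0.4, 197.3]
tcp_rot: [0.993, 0.122, -0.0, -0.0]
contact_force: [-0.0, -0.5, -5.7]
grip_width: 0.23
```

Run:
```python
from h import *
s=robot.get_state(); print(s["tool_pos"],R.from_quat(s["tcp_rot"]).as_matrix()[:,0],s["contact_force"],s["wrist_torque"])
import pickle
c,im=snap("wrist","w8"); pickle.dump(c,open("w8.pkl","wb"))
```

```text
[5.17275417e+02 4.14071195e-01 1.97325596e+02] [ 9.70245710e-01  2.42122393e-01 -9.09172104e-05] [-0.03862498 -0.50426912 -5.68886953] [-0.06172282  0.07312338 -0.01183142]
```

View pics/w8.png

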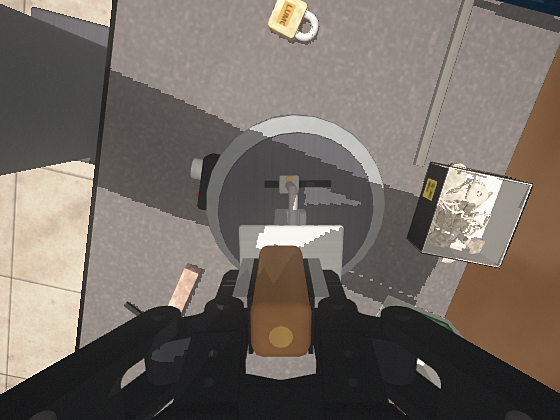

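The load is about 4 N, the lid is lifting, and the sideways force is small. Continuing.

Call:
apply_moves(
  steps="0.0045 0 -0.0075 0 0 0 1; 0.0045 0 -0.0075 0 0 0 1; 0.0045 0 -0.0075 0 0 0 1; 0.004 0 -0.01 0 0 0 1; 0 0 -0.015 0 0 0 1; 0 0 -0.015 0 0 0 1; 0 0 -0.015 0 0 0 1; 0 0 -0.015 0 0 0 1; 0 0 -0.015 0 0 0 1; 0 0 -0.015 0 0 0 1; 0 0 -0.015 0 0 0 1; 0 0 -0.015 0 0 0 1; 0 0 0 0 0 0 1; 0 0 0 0 0 0 1",
)

```text
t: 12.18
tool_pos: [520.6, 1.2, 227.7]
tcp_rot: [0.993, 0.122, -0.0, -0.0]
contact_force: [0.2, 0.6, -6.0]
grip_width: 0.228
```

Run:
```python
from h import *
s=robot.get_state(); print(s["tool_pos"],R.from_quat(s["tcp_rot"]).as_matrix()[:,0],s["contact_force"],s["wrist_torque"])
import pickle
c,im=snap("wrist","w9"); pickle.dump(c,open("w9.pkl","wb"))
```

```text
[520.62737948   1.24648652 227.68482341] [ 9.70262351e-01  2.42055601e-01 -2.35347603e-04] [ 0.24887674  0.58160278 -5.95651316] [-0.03458137  0.04475255 -0.00448347]
```

View pics/w9.png

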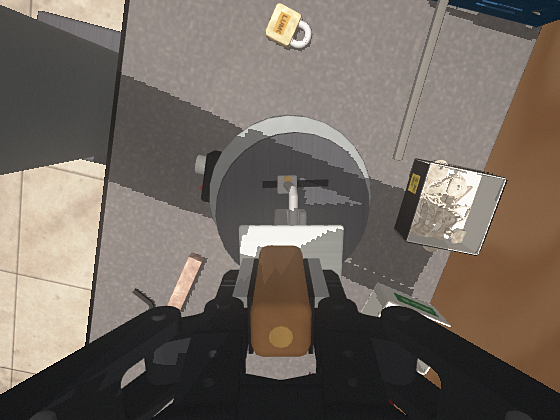

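The lid hangs freely, with a load of about 4.5 N and its centre about 113 mm up. Carrying it smoothly toward the ring and stopping short to look.

Call:
apply_moves(
  steps="0 0 -0.02 0 0 0 1; 0 0 -0.03 0 0 0 1; 0 0 -0.03 0 0 0 1; -0.0063 -0.05 -0.01 0 0 0 1; -0.0063 -0.1 0 0 0 0 1; -0.0063 -0.14 0 0 0 0 1; -0.0063 -0.14 0 0 0 0 1; -0.0063 -0.14 0 0 0 0 1; -0.0063 -0.14 0 0 0 0 1; -0.0063 -0.14 0 0 0 0 1; -0.0063 -0.07 0 0 0 0 1; -0.0063 -0.04 0 0 0 0 1; 0 0 0 0 0 0 1; 0 0 0 0 0 0 1; 0 0 0 0 0 0 1",
)

```text
t: 14.1
tool_pos: [463.6, 184.1, 245.8]
tcp_rot: [0.993, 0.121, 0.0, 0.0]
contact_force: [-0.4, 0.5, -5.6]
grip_width: 0.225
```

Run:
```python
from h import *
s=robot.get_state(); print(s["tool_pos"],R.from_quat(s["tcp_rot"]).as_matrix()[:,0],s["contact_force"],s["wrist_torque"])
import pickle
c,im=snap("wrist","w10"); pickle.dump(c,open("w10.pkl","wb"))
np.set_printoptions(precision=1,suppress=True)
a=vision.get_calibration("scene");b=vision.get_calibration("side")
print("bottle",tri((a,(208,160)),(b,(172,311))))
```

```text
[463.57025219 184.09173223 245.7904055 ] [9.70551802e-01 2.40892498e-01 5.48554746e-05] [-0.43111365  0.54171889 -5.62856964] [-0.02797663  0.05950985 -0.0101566 ]
bottle [436.4 510.   91.3]
```

View pics/w10.png

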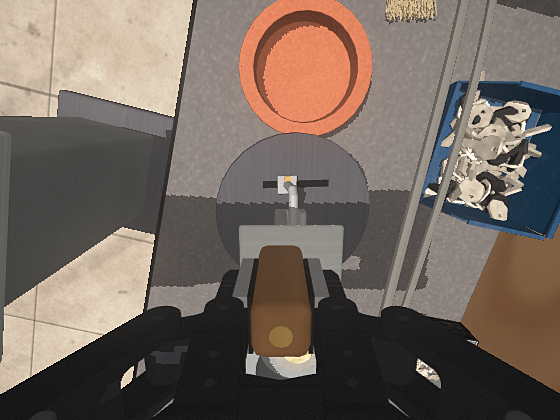

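Run:
```python
from h import *
import pickle; c=pickle.load(open("w10.pkl","rb")); im=cv2.imread("pics/w10_raw.png")
np.set_printoptions(precision=2,suppress=True)
hsv=cv2.cvtColor(im,cv2.COLOR_BGR2HSV); m=cv2.inRange(hsv,(0,100,150),(14,255,255)); m[140:]=0; m[:,:225]=0; m[:,385:]=0
def fit(pts):
    A=np.c_[2*pts,np.ones(len(pts))]; x=np.linalg.lstsq(A,(pts**2).sum(1),rcond=None)[0]; r=np.sqrt(x[2]+x[0]**2+x[1]**2); res=np.hypot(*(pts-x[:2]).T)-r; return x[:2],r,res
cs,_=cv2.findContours(m,cv2.RETR_LIST,cv2.CHAIN_APPROX_NONE)
for k in sorted(cs,key=cv2.contourArea)[-4:]:
    print(cv2.contourArea(k),cv2.boundingRect(k))
k=max(cs,key=cv2.contourArea)[:,0]; k=k[(k[:,1]>3)&(k[:,1]<100)]
pts=np.array([onz(c,p+0.0,40)[:2] for p in k])
for _ in range(4):
    x,r,res=fit(pts); pts=pts[abs(res)<2*max(res.std(),.3)]
print("outer z40",x,r,res.std(),len(pts))
cv2.imwrite("pics/w10c.png",cv2.resize(im[0:150,225:390],None,fx=4,fy=4,interpolation=cv2.INTER_CUBIC))
```

```text
10.0 (292, 120, 7, 3)
18.0 (298, 121, 11, 3)
2854.0 (252, 9, 107, 114)
14503.0 (239, 0, 133, 136)
outer z40 [458.36 297.84] 60.81954250104009 0.2618639755762798 196
```

View pics/w10c.png

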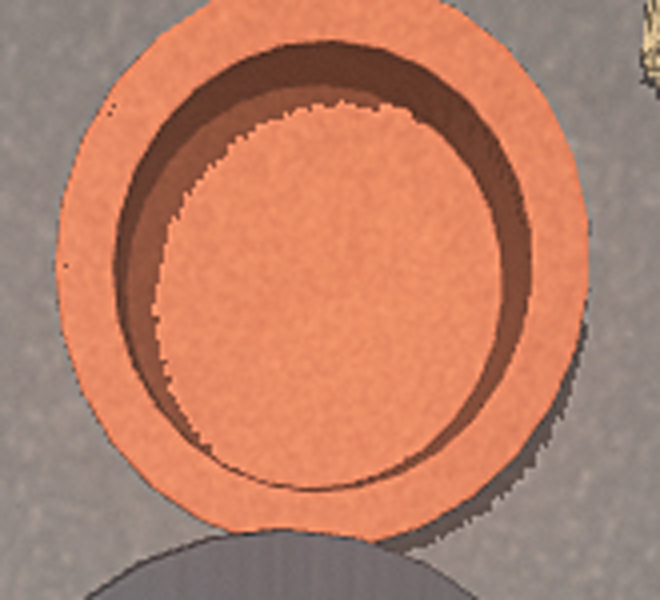

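Run:
```python
from h import *
import pickle; c=pickle.load(open("w10.pkl","rb"))
np.set_printoptions(precision=2,suppress=True)
p=[(114,265),(532,270),(325,41),(312,491),(150,150),(495,150),(130,355),(215,460),(420,475),(505,380)]
pts=np.array([onz(c,((x+.5)/4+224.5,(y+.5)/4-.5),40)[:2] for x,y in p])
A=np.c_[2*pts,np.ones(len(pts))]; x=np.linalg.lstsq(A,(pts**2).sum(1),rcond=None)[0]; print("mouth",x[:2],np.sqrt(x[2]+x[0]**2+x[1]**2),np.hypot(*(pts-x[:2]).T))
```

```text
mouth [459.05 297.  ] 47.96207717031275 [48.32 47.84 48.85 47.18 47.94 46.6  47.83 47.24 49.54 48.21]
```

The mouth fit gives radius 47.96 and centre (459.1, 297.0); the outer rim gives (458.4, 297.8). I'm using (458.7, 297.4). Next I put the bar above the ring's centre, where the leaning plug clears the mouth by about 5 mm on each side.

Call:
apply_moves(
  steps="0.0121 -0.05 0 0 0 0 1; 0.0121 -0.12 0 0 0 0 1; 0.0121 -0.14 0 0 0 0 1; 0.0121 -0.14 0 0 0 0 1; 0.0121 -0.07 0 0 0 0 1; 0.0121 -0.036 0 0 0 0 1; 0 0 0.06 0 0 0 1; 0 0 0.06 0 0 0 1; 0 0 0.05 0 0 0 1; 0 0 0.05 0 0 0 1; 0 0 0.03 0 0 0 1; 0 0 0 0 0 0 1; 0 0 0 0 0 0 1",
)

```text
t: 15.78
tool_pos: [450.7, 296.3, 196.3]
tcp_rot: [0.993, 0.122, 0.0, -0.0]
contact_force: [-0.2, 0.1, -5.4]
grip_width: 0.228
```

Run:
```python
from h import *
s=robot.get_state(); print(s["tool_pos"],R.from_quat(s["tcp_rot"]).as_matrix()[:,0],s["contact_force"],s["wrist_torque"])
import pickle
c,im=snap("wrist","w11"); pickle.dump(c,open("w11.pkl","wb"))
c2,im2=snap("side","s11",crop=(130,200,310,340),scale=4)
```

```text
[450.73309638 296.33765198 196.25830396] [9.70258469e-01 2.42069682e-01 8.78968928e-04] [-0.23569885  0.09273287 -5.37757903] [ 0.05098493  0.04423641 -0.03738944]
```

View pics/w11.png

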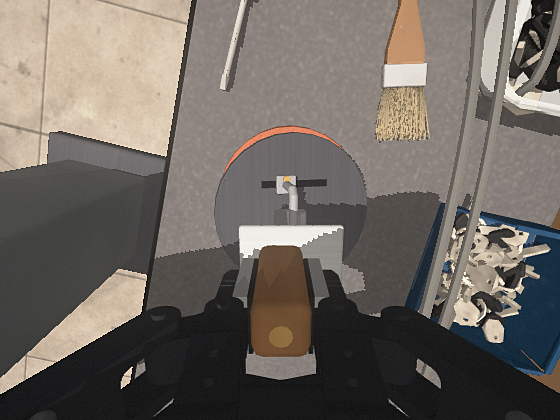

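View pics/s11.png

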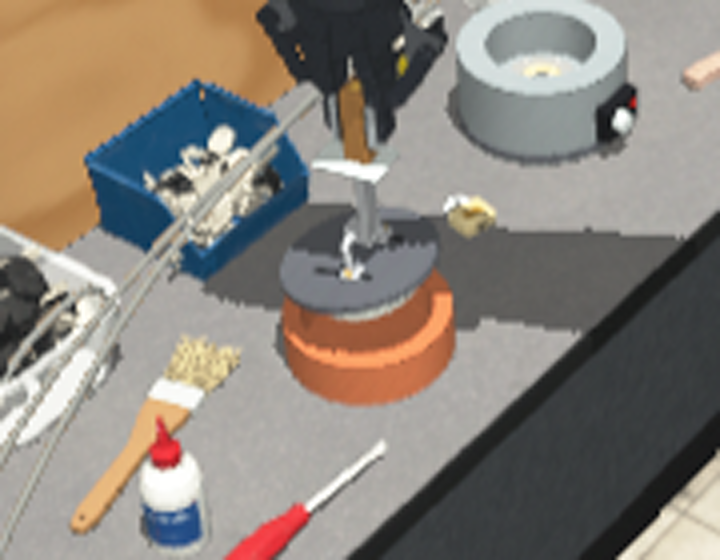

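The lid hangs leaning right over the ring, with its low edge toward +x. The side view shows nothing in the way. Lowering to just before the low edge's studs should touch.

Call:
apply_moves(
  steps="0 0 0.03 0 0 0 1; 0 0 0.03 0 0 0 1; 0 0 0.03 0 0 0 1; 0 0 0.02 0 0 0 1; 0 0 0.01 0 0 0 1; 0 0 0.005 0 0 0 1; 0 0 0 0 0 0 1; 0 0 0 0 0 0 1",
)

```text
t: 16.88
tool_pos: [450.6, 296.3, 171.0]
tcp_rot: [0.993, 0.122, 0.0, -0.0]
contact_force: [-0.2, 0.4, -5.8]
grip_width: 0.228
```

Run:
```python
from h import *
s=robot.get_state(); print(s["tool_pos"],s["contact_force"],s["wrist_torque"])
c2,im2=snap("side","s12",crop=(180,230,280,310),scale=6)
```

```text
[450.56903199 296.25972294 171.01146518] [-0.18626969  0.39563909 -5.77541953] [-0.06604115  0.01693462 -0.01761752]
```

View pics/s12.png

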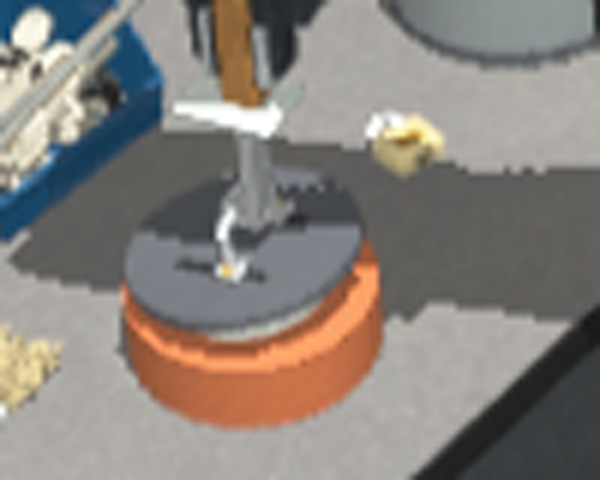

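The plug is in the mouth with the low edge about to touch. Now 3.5 mm straight down, then the levelling path (down with −x), mirroring the lift.

Call:
apply_moves(
  steps="0 0 0.006 0 0 0 1; 0 0 0.006 0 0 0 1; 0 0 0.006 0 0 0 1; -0.003 0 0.005 0 0 0 1; -0.003 0 0.005 0 0 0 1; -0.003 0 0.005 0 0 0 1; -0.003 0 0.005 0 0 0 1; 0 0 0 0 0 0 1; 0 0 0 0 0 0 1",
)

```text
t: 18.05
tool_pos: [448.1, 295.6, 163.2]
tcp_rot: [0.993, 0.122, 0.0, -0.0]
contact_force: [1.0, 0.8, -5.5]
grip_width: 0.226
```

Run:
```python
from h import *
s=robot.get_state(); print(s["tool_pos"],s["contact_force"],s["wrist_torque"])
c2,im2=snap("side","s13",crop=(180,230,280,310),scale=6)
```

```text
[448.12687241 295.61193446 163.23506439] [ 0.95032014  0.77911108 -5.45737923] [-0.02555296  0.06263954  0.03124589]
```

View pics/s13.png

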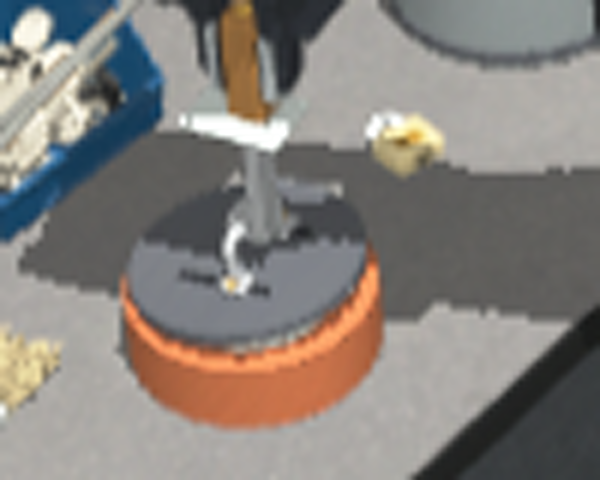

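Levelling as planned, and the low side is on the ring. Continuing.

Call:
apply_moves(
  steps="-0.003 0 0.005 0 0 0 1; -0.003 0 0.005 0 0 0 1; -0.003 0 0.005 0 0 0 1; -0.003 0 0.005 0 0 0 1; -0.003 0 0.005 0 0 0 1; -0.003 0 0.005 0 0 0 1; -0.003 0 0.005 0 0 0 1; 0 0 0 0 0 0 1; 0 0 0 0 0 0 1",
)

```text
t: 19.23
tool_pos: [444.1, 294.6, 156.3]
tcp_rot: [0.993, 0.122, 0.0, -0.0]
contact_force: [-0.4, 0.7, -4.1]
grip_width: 0.224
```

Run:
```python
from h import *
s=robot.get_state(); print(s["tool_pos"],s["contact_force"],s["wrist_torque"])
c2,im2=snap("side","s14",crop=(180,230,280,310),scale=6)
import pickle
c,im=snap("wrist","w14"); pickle.dump(c,open("w14.pkl","wb"))
```

```text
[444.09809047 294.64818142 156.30980656] [-0.35053417  0.65958222 -4.05983656] [-0.04142264  0.0560598   0.01486318]
```

View pics/s14.png

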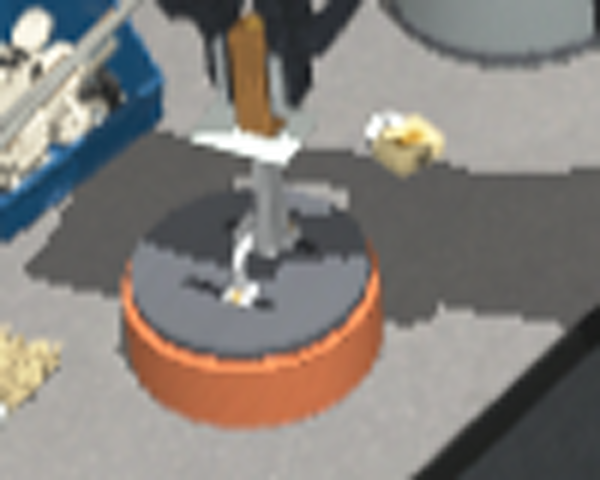

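View pics/w14.png

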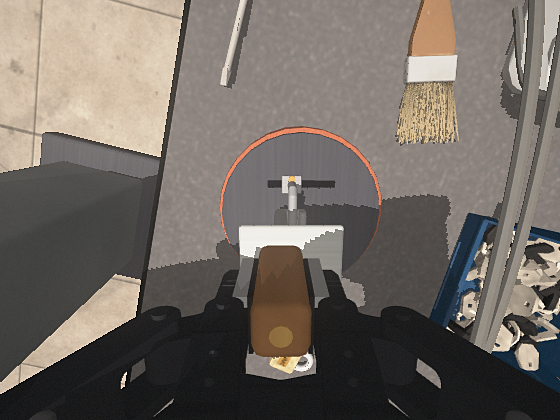

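The lid is nearly flat in the ring and centred. Continuing down until it is unloaded and the toe is free.

Call:
apply_moves(
  steps="-0.003 0 0.005 0 0 0 1; -0.002 0 0.005 0 0 0 1; 0 0 0.005 0 0 0 1; 0 0 0.005 0 0 0 1; 0 0 0.005 0 0 0 1; 0 0 0 0 0 0 1; 0 0 0 0 0 0 1",
)

```text
t: 20.2
tool_pos: [443.0, 294.3, 151.2]
tcp_rot: [0.993, 0.122, -0.0, 0.0]
contact_force: [-0.9, -0.9, -1.8]
grip_width: 0.223
```

Run:
```python
from h import *
s=robot.get_state(); print(s["tool_pos"],s["contact_force"],s["wrist_torque"])
import pickle
c,im=snap("wrist","w15"); pickle.dump(c,open("w15.pkl","wb"))
cv2.imwrite("pics/w15c.png",cv2.resize(im[130:230,220:345],None,fx=6,fy=6,interpolation=cv2.INTER_CUBIC))
```

```text
[443.03625088 294.32775458 151.15462443] [-0.913117   -0.89887933 -1.7726906 ] [ 0.00503559 -0.02622979 -0.00722077]
```

View pics/w15c.png

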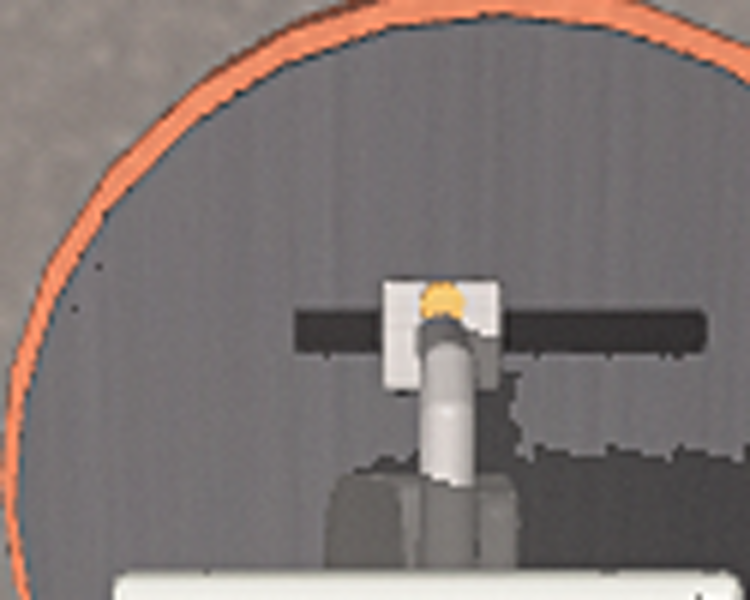

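The load is gone and the bar is free in the throat, between shank 405 and lip 480. Lowering to foot z ≈ 56 (flange top 50, bar underside 73), then backing out.

Call:
apply_moves(
  steps="0 0 0.008 0 0 0 1; 0 0 0.008 0 0 0 1; 0 0 0.008 0 0 0 1; 0 0 0.007 0 0 0 1; 0 0 0 0 0 0 1; 0 0 0 0 0 0 1",
)

```text
t: 21.0
tool_pos: [443.0, 294.4, 145.0]
tcp_rot: [0.993, 0.122, 0.0, -0.0]
contact_force: [-0.8, -0.7, -1.2]
grip_width: 0.226
```

Run:
```python
from h import *
s=robot.get_state(); print(s["tool_pos"],s["contact_force"],s["wrist_torque"])
import pickle
c,im=snap("wrist","w16"); pickle.dump(c,open("w16.pkl","wb"))
cv2.imwrite("pics/w16c.png",cv2.resize(im[130:230,220:345],None,fx=6,fy=6,interpolation=cv2.INTER_CUBIC))
```

```text
[443.04946731 294.35648206 145.00150114] [-0.76119911 -0.71625373 -1.24405602] [-0.00060357 -0.00997571 -0.01015936]
```

View pics/w16c.png

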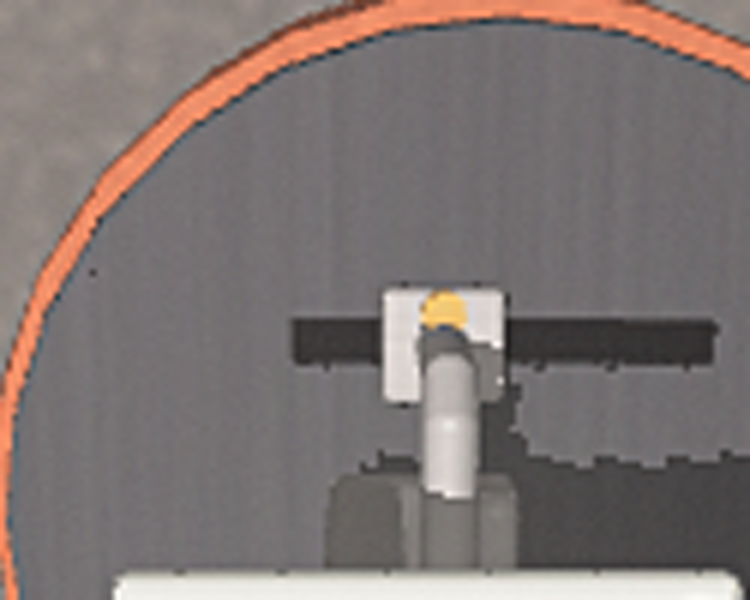

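Call:
apply_moves(
  steps="-0.01 0 0 0 0 0 1; -0.015 0 0 0 0 0 1; -0.02 0 0 0 0 0 1; -0.02 0 0 0 0 0 1; -0.02 0 0 0 0 0 1; -0.025 0 0 0 0 0 1; -0.03 0 0 0 0 0 1; 0 0 0 0 0 0 1; 0 0 -0.05 0 0 0 1; 0 0 -0.1 0 0 0 1; 0 0 -0.15 0 0 0 1; 0 0 -0.1 0 0 0 1; 0 0 0 0 0 0 1; 0 0 0 0 0 0 1",
)

```text
t: 22.8
tool_pos: [415.5, 287.4, 224.4]
tcp_rot: [0.993, 0.122, -0.0, 0.0]
contact_force: [-0.9, -0.4, -1.9]
grip_width: 0.231
```

Run:
```python
from h import *
s=robot.get_state(); print(s["tool_pos"],s["contact_force"],s["wrist_torque"])
import pickle
c,im=snap("wrist","w17"); pickle.dump(c,open("w17.pkl","wb"))
c2,im2=snap("side","s17",crop=(160,180,300,310),scale=5)
```

```text
[415.52747086 287.37714832 224.4284213 ] [-0.9359359  -0.42909755 -1.87894986] [-0.02580421 -0.01826211  0.06282489]
```

View pics/w17.png

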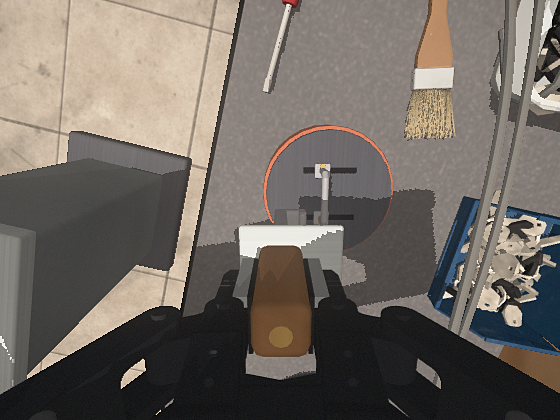

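View pics/s17.png

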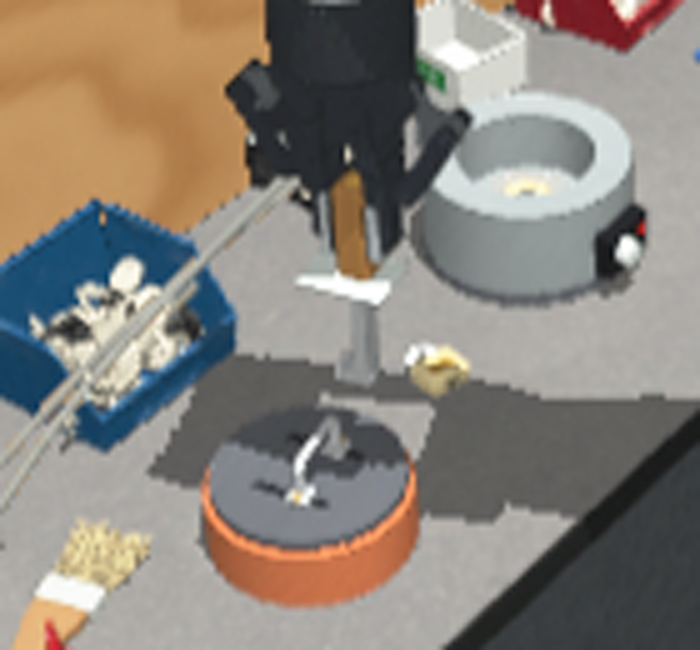

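The lid sits flat in the ring and the hook is out, clear of the loop. Turning back and carrying the lifter above its holder.

Call:
apply_moves(
  steps="0 0 0 0 0 0.089 1; 0 0 0 0 0 0.0877 1; 0.0366 0.1 0 0 0 0 1; 0.0366 0.2 0 0 0 0 1; 0.0366 0.22 0 0 0 0 1; 0.0366 0.22 0 0 0 0 1; 0.0366 0.22 0 0 0 0 1; 0.0366 0.22 0 0 0 0 1; 0.0366 0.22 0 0 0 0 1; 0.0366 0.22 0 0 0 0 1; 0.0366 0.22 0 0 0 0 1; 0.0366 0.22 0 0 0 0 1; 0.0366 0.22 0 0 0 0 1; 0.0366 0.22 0 0 0 0 1; 0.0366 0.2 0 0 0 0 1; 0.0366 0.1 0 0 0 0 1; 0.0366 0.04 0 0 0 0 1; 0 0 0 0 0 0 1; 0 0 0 0 0 0 1",
)

```text
t: 25.28
tool_pos: [513.8, -281.4, 224.6]
tcp_rot: [1.0, -0.01, -0.0, -0.001]
contact_force: [0.4, 0.5, -2.0]
grip_width: 0.225
```

Run:
```python
from h import *
s=robot.get_state(); print(s["tool_pos"],R.from_quat(s["tcp_rot"]).as_matrix()[:,0],s["contact_force"],s["wrist_torque"])
import pickle
c,im=snap("wrist","w18"); pickle.dump(c,open("w18.pkl","wb"))
cv2.imwrite("pics/w18c.png",cv2.resize(im[140:240,230:355],None,fx=6,fy=6,interpolation=cv2.INTER_CUBIC))
```

```text
[ 513.78213593 -281.35438455  224.55569701] [ 9.99811286e-01 -1.94024606e-02 -9.67998818e-04] [ 0.35164278  0.46553341 -2.0232978 ] [-0.00809825  0.00132385  0.02057739]
```

View pics/w18c.png

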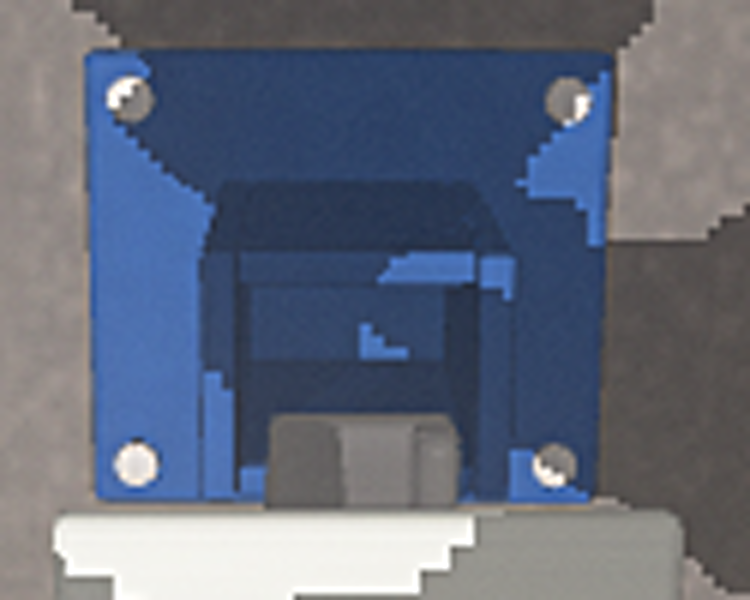

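Matching the four base screws against the picture taken just after the draw, the lifter is about 0.9 mm off in +x and +y. Correcting that and lowering into the pocket.

Call:
apply_moves(
  steps="-0.004 0.0045 0 0 0 0 1; 0 0 0.06 0 0 0 1; 0 0 0.1 0 0 0 1; 0 0 0.1 0 0 0 1; 0 0 0.1 0 0 0 1; 0 0 0.1 0 0 0 1; 0 0 0.08 0 0 0 1; 0 0 0.04 0 0 0 1; 0 0 0.02 0 0 0 1; 0 0 0 0 0 0 1; 0 0 0 0 0 0 1",
)

```text
t: 26.7
tool_pos: [513.7, -283.8, 105.8]
tcp_rot: [1.0, -0.01, 0.001, 0.0]
contact_force: [0.8, -0.2, -2.2]
grip_width: 0.226
```

Run:
```python
from h import *
s=robot.get_state(); print(s["tool_pos"],R.from_quat(s["tcp_rot"]).as_matrix()[:,0],s["contact_force"],s["wrist_torque"])
```

```text
[ 513.69018972 -283.83229187  105.79059719] [ 0.999789   -0.0205017   0.00127537] [ 0.80194016 -0.19109732 -2.23175662] [-0.02150233  0.00158968 -0.02657769]
```

Call:
apply_moves(
  steps="0 0 0.015 0 0 0 1; 0 0 0.01 0 0 0 1; 0 0 0.005 0 0 0 1; 0 0 0.005 0 0 0 1; 0 0 0 0 0 0 1; 0 0 0 0 0 0 1",
)

```text
t: 27.45
tool_pos: [513.2, -283.5, 98.0]
tcp_rot: [1.0, -0.01, 0.0, 0.0]
contact_force: [-0.1, 0.4, -1.9]
grip_width: 0.228
```

Run:
```python
from h import *
s=robot.get_state(); print(s["tool_pos"],s["contact_force"],s["wrist_torque"])
```

```text
[ 513.21681537 -283.48885203   98.02440808] [-0.1091475   0.44246099 -1.89433801] [ 0.00339296  0.00625009 -0.00232056]
```

Call:
apply_moves(
  steps="0 0 0.004 0 0 0 1; 0 0 0.004 0 0 0 1; 0 0 0 0 0 0 1; 0 0 0 0 0 0 1",
)

```text
t: 27.95
tool_pos: [513.3, -283.6, 97.2]
tcp_rot: [1.0, -0.01, 0.0, 0.0]
contact_force: [-1.8, 1.6, 5.8]
grip_width: 0.225
```

Run:
```python
from h import *
s=robot.get_state(); print(s["tool_pos"],s["contact_force"],s["wrist_torque"])
import pickle
c,im=snap("wrist","w19"); pickle.dump(c,open("w19.pkl","wb"))
```

```text
[ 513.29088019 -283.58181127   97.24614664] [-1.80969885  1.57642246  5.84556001] [0.28730195 0.3614427  0.02144597]
```

View pics/w19.png

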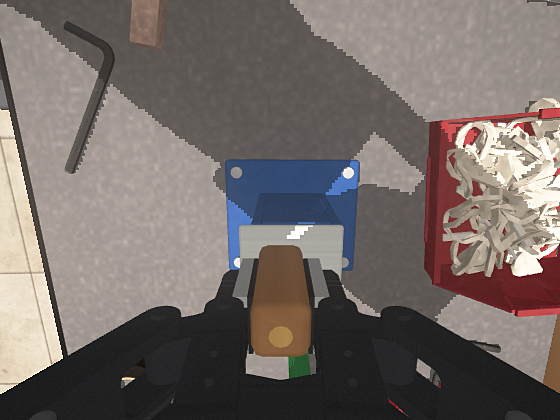

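The guard is on the rim: the force turned upward at z 97.2, the same height as at the first grip. Opening and retreating straight up.

Call:
apply_moves(
  steps="0 0 0 0 0 0 0; 0 0 0 0 0 0 0; 0 0 0 0 0 0 0; 0 0 0 0 0 0 0; 0 0 0 0 0 0 0; 0 0 -0.05 0 0 0 0; 0 0 -0.1 0 0 0 0; 0 0 -0.15 0 0 0 0; 0 0 -0.2 0 0 0 0; 0 0 -0.2 0 0 0 0; 0 0 0 0 0 0 0; 0 0 0 0 0 0 0",
)

```text
t: 29.5
tool_pos: [513.0, -283.3, 236.6]
tcp_rot: [1.0, -0.01, 0.0, 0.0]
contact_force: [-0.2, 1.0, 0.2]
grip_width: 0.999
```

Run:
```python
from h import *
s=robot.get_state(); print(s["t"],s["tool_pos"],s["contact_force"],s["grip_width"])
import pickle
c,im=snap("wrist","w20"); pickle.dump(c,open("w20.pkl","wb"))
a,b=snap("scene","c20"); a,d=snap("side","s20")
x=cv2.resize(im[150:280,210:370],(480,390)); y=cv2.resize(d[140:320,170:350],(390,390)); 
cv2.imwrite("pics/f20.png",cv2.resize(np.hstack([x,y]),(800,359)))
```

```text
29.5 [ 513.00123142 -283.31640117  236.56104596] [-0.21989952  1.03308764  0.18143332] 0.9990810625698885
```

View pics/f20.png

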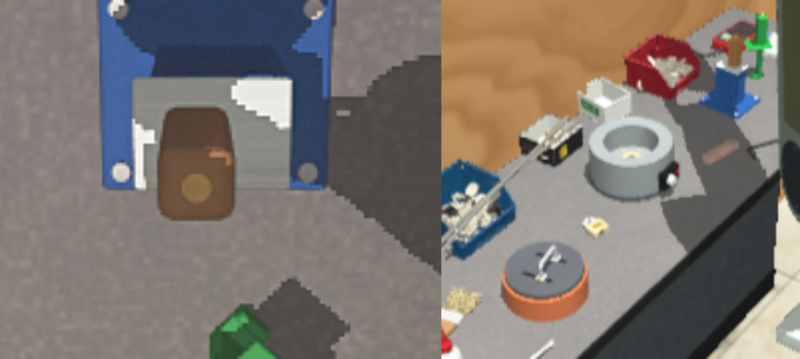

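View pics/c20.png

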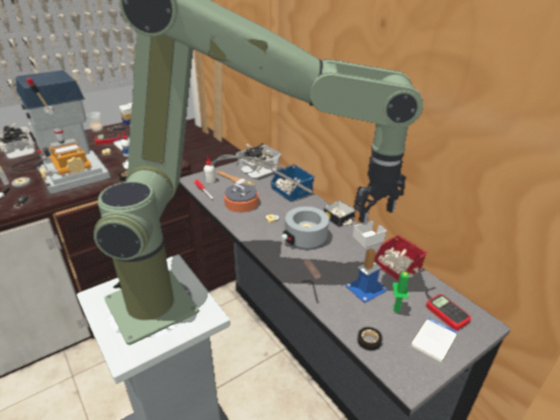

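Side and scene views show the lid flat in the ring, the lifter in its blue holder and the bystanders in place. Checking numerically.

Run:
```python
from h import *
import pickle
np.set_printoptions(precision=1,suppress=True)
c=pickle.load(open("w20.pkl","rb")); k=3*800/870
f=lambda x,y:(x/k+210-.3,y/k+150-.3)
print("handle top",onz(c,f(197,188),142)); g=[onz(c,f(*p),82) for p in((133,77),(292,79),(133,188),(290,190))]; print("guard",*g,np.mean(g,0)-[5,0,0])
print("base holes mean",np.mean([onz(c,f(*p),6) for p in((119,8),(315,9),(121,173),(308,173))],0))
c=pickle.load(open("w17.pkl","rb")); im=cv2.imread("pics/w17_raw.png")
hsv=cv2.cvtColor(im,cv2.COLOR_BGR2HSV); m=cv2.inRange(hsv,(0,100,100),(16,255,255)); m[:120]=0;m[225:]=0;m[:,:255]=0;m[:,400:]=0
pts=[]
for r in range(160,224,3):
    xs=np.where(m[r])[0]
    L=xs[xs<300]; Rr=xs[xs>360]
    if len(L): pts.append(onz(c,(L.max()+1,r),50)[:2])
    if len(Rr): pts.append(onz(c,(Rr.min()-1,r),50)[:2])
for col in range(295,365,3):
    ys=np.where(m[:160,col])[0]
    if len(ys): pts.append(onz(c,(col,ys.max()+1),50)[:2])
pts=np.array(pts);A=np.c_[2*pts,np.ones(len(pts))]; x=np.linalg.lstsq(A,(pts**2).sum(1),rcond=None)[0]; rr=np.sqrt(x[2]+x[:2]@x[:2]); print("lid circle",x[:2],rr,(np.hypot(*(pts-x[:2]).T)-rr).std())
cv2.imwrite("pics/s20c.png",cv2.resize(cv2.imread("pics/s20_raw.png")[230:310,180:280],None,fx=6,fy=6,interpolation=cv2.INTER_CUBIC))
```

```text
handle top [ 513.3 -283.3  142. ]
guard [ 494.1 -264.3   82. ] [ 543.1 -265.9   82. ] [ 492.8 -299.8   82. ] [ 542.7 -301.5   82. ] [ 513.2 -282.9   82. ]
base holes mean [ 520.9 -283.4    6. ]
lid circle [457.3 298.7] 56.942095153313645 0.27566692610699
```

View pics/s20c.png

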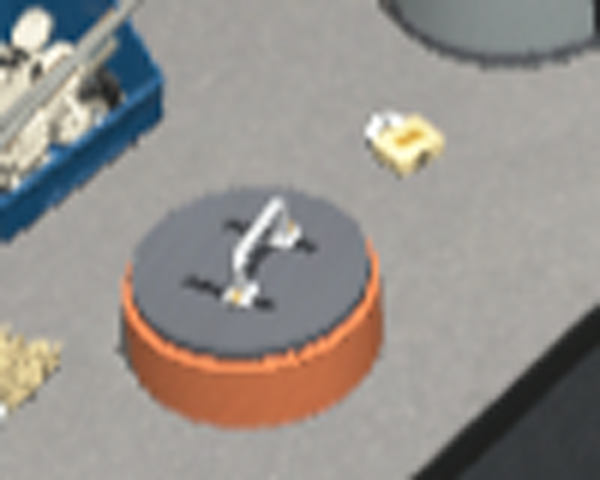

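The lid is flat in the ring, with its centre (457, 299) about 2 mm from the ring's. The lifter is upright: handle top (513.3, −283.3) is right above guard centre (513.2, −282.9). It is within 1 mm of where it first hung. Handing in.

```bash
python3 -c "
from plant import robot
print(robot.get_state()['t']); print(robot.hand_in())"
```

```text
29.65
the job is handed in; nothing more can be done
None
```

The job is done and handed in at 29.65 s of the 69 s allowed; no verdict was reported.

I took the lifter from the blue holder, eased the hook under the loop and lifted the lid off with it hanging at a lean. I lowered it into the terracotta ring along a levelling path, then unhooked the lifter and put it back. I read no more than about 6 N on the wrist while handling the lid, though only at the stops between moves.

**Last checks:**
- **Lid:** it looks flat and seated in the side view. The fitted centre (457.3, 298.7) is about 2 mm from the ring's (458.7, 297.4). Its seated height was judged from the picture and from the load coming off the hook, not measured directly.
- **Lifter:** it hangs upright, with its handle top and guard within 0.5 mm of each other sideways. It is within 1 mm of where it first hung and its hook still points the same way. The guard met the rim at TCP height 97.2 mm, against 97.3 mm at the first grip.
- **Bystanders:** they look unmoved in the pictures. The arm's path never came near them, so I did not measure them.
- **Gripper:** open and well clear of everything.

No check failed. The readings that disagreed were small:
- TCP position readings scattered by 1–2 mm.
- The flange radius fitted at about 57 mm against the 58 mm given.
- The two fits of the ring's centre differed by about 1 mm.

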